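# Point out a flask and its storage tray to the recording camera

### The job

The overhead camera is logging excavated pots by what you point at: bring the fingertips, pointing down, just above the mouth of the tall narrow-necked flask without touching it and stay there for at least two seconds, then point in the same way for at least two seconds just above the middle of the one empty card tray, where the flask will be stored. Then press the button on the grey control box right down to file the entry, let it spring back and move clear. Nothing is to be picked up: touch none of the pots, small finds or trays, leave them where they are, and do not dip the fingertips low over any other pot or tray.

Things in the scene. Friction and masses are not known exactly. Their poses are not given: they have to be found in the camera images.
- flask: The pot to point at: a flask 118 mm tall, belly 66 mm wide, long narrow neck 22 mm wide, lip 34 mm wide. The tallest of three pots standing on a grey foam pad (10 mm thick), in any order, about 115 mm apart. 0.25 kg, loose. Clay-brown like the other pots; origin at the centre of the underside, z up.
- flask_mouth (a point): Centre of the flask's mouth, at the top of its lip, 118 mm above its underside; z up.
- jar: Bystander: squat wide-mouthed jar, 72 mm tall, 74 mm wide, on the same pad. Its mouth is the dark round on top. Clay-brown like the other pots; origin at the centre of the underside, z up.
- jar_mouth (a point): Centre of the jar's mouth, at its top.
- bowl: Bystander: low open bowl, 40 mm tall, 80 mm wide, on the same pad. Clay-brown like the other pots; origin at the centre of the underside, z up.
- bowl_mouth (a point): Centre of the bowl's mouth, at its top.
- tray_empty: The empty one of three identical square open card trays, 86 x 86 mm, 24 mm high, walls 3 mm, fixed, in a row in any order, about 105 mm apart, on a white paper sheet (2 mm thick) between the pots and the robot. Origin under its centre, z up.
- tray_empty_rim (a point): Centre of the empty tray at the height of its rim, 24 mm above its underside.
- tray_whorl: Bystander: card tray of the same kind that holds the whorl. Origin under its centre.
- tray_whorl_rim (a point): Centre of that tray at rim height.
- tray_lid: Bystander: card tray of the same kind that holds the pot lid. Origin under its centre.
- tray_lid_rim (a point): Centre of that tray at rim height.
- whorl: Small clay ring (spindle whorl), 34 mm wide, 13 mm thick, lying loose in its tray, below the rim. Origin at the centre of its underside.
- pot_lid: Small round clay lid, 48 mm wide, 18 mm high with its central knob, lying loose in its tray, below the rim. Origin at the centre of its underside.
- control_box: Fixed grey box, 100 x 90 mm, 55 mm high, standing to the robot's right (-y); one round black push button with an aluminium housing on the middle of its top. Origin under its centre.
- record_top (a point): Centre of the top of the button's cap (32 mm across); it moves down with the cap. It is pressed straight down.
- record (a joint): Travel of the button in m: 0 released, 0.006 fully down (about 5 N); it springs back when let go. It counts as pressed beyond 0.0045.
Things that resemble listed ones, but are neither listed nor needed, are in the scene too. What is shaped like the control_box but orange or pink is not meant.

How it is judged:
By the outcome, as a careful person would: the job done as asked, in the order asked, and still so for the second after the job is handed in, with the robot touching nothing.
It also fails if it takes over 58 s, if anything falls off the work surface, if the arm or the gripper's body presses on something with over 40 N, if the wrist force passes 120 N, or if a joint passes its speed limit or range.

### The arm

A 6-joint arm with a two-finger parallel gripper is mounted at the origin on the work surface. World frame = base frame: x ahead of the robot, y to its left, z up, the work surface at z = 0. Lengths are in m, angles in rad, forces in N, time in s.
With the tool pointing down it reaches from about 0.375 to 0.9 m from the base axis. Payload 3.1 kg.
Tool frame: the origin (TCP) lies between the finger pads, 19 mm behind the fingertips; this is the grasp point; z points along the fingers, y is the line along which they close (so a half turn about z gives the same grasp; the last joint's range is limited). The gripper opens to 85 mm and grips with 20 to 120 N. Pads are 22 mm wide; open, the fingers measure 114 mm over their backs; the gripper's body (76 mm by 85 mm) begins 54 mm behind the grasp point. The pads swing forward as they close: fully open they stand 13 mm farther back than shut.
Start: joints at [0.992, 0.527, 1.433, -0, 1.181, -0.178], TCP at [0.244, 0.575, 0.25] pointing down, gripper open.
Joint ranges: [-3.08, 3.08], [-0.75, 2.2], [0.22, 2.44], [-1.43, 4.57], [0, 2.65], [-2.85, 2.85]. Speed limits (rad/s): [2.79, 2.79, 3.14, 3.14, 3.14, 3.14].

### API

Orientations are given as a unit quaternion [x, y, z, w].
In Python, from station import manip, viewer, ticket gives the robot as it stands.
- The arm moves only by the shell command python3 -m creep 'ROWS' [FORCE]. ROWS is JSON, a list of rows, each an object with "slide": the shift along the tool's x, y, z in cm, a list of three; "angular": the turn, a rotation vector about the tool's x, y, z in rad, a list of three; "claw": the opening, from -1 (shut) to 1 (fully open). A call has 1 to 10 rows; each row shifts and turns the commanded pose from where the row before left it, along the tool's axes as they then stand; what a row does not reach is not made up. A row lasts 1/12 s, in which the tool goes at most 41.7 mm and 7.16 degrees, less where a joint would pass 70% of its speed; a pose out of reach is approached as far as the arm can. A call with a gripper value outside its range is refused whole. The fingers move at their own pace and stop on an object; FORCE is the grip in N (left out, the last holds). Time passes only in rows, so rows that do not move let the fingers close. It gives the time, the measured TCP pose, the force, the opening and the grip force at its end, in the units of the state.
- manip.sense(): the state, without advancing time (a new reading comes with each control period).
- viewer.snapshot(name): name is "side" or "top" or "wrist"; returns the picture (480x640x3 uint8, blue, green, red); there is no depth.
- viewer.calibration(name): a dict with "fov_y" (degrees; the focal length in pixels is half the picture's height over the tangent of half this angle, whatever the lens; pixels are square), "cx", "cy" (the principal point, pixels), "T" (4x4, takes a point from camera to world coordinates); the wrist camera has in their place "tool_from_camera" (4x4, takes a point from camera to tool coordinates, whose origin is the TCP and whose axes are the flange's). Camera axes: x right, y up, looking along -z (the intrinsics and any distortion apply to the point x, -y, -z); pixel columns grow to the right and rows downward; lengths in m; the calibration is good to about 2 mm. A picture is of the moment at which its call begins: read the wrist's pose just before it. calibration takes no time and is no camera call.
- ticket.sign_off(): hands the job in; it is judged then, once.
The state is a dict: "t": time; "q": joint angles; "qd": joint speeds; "tau": joint torques, N m; "tcp_pos": TCP position; "tool_rot": TCP orientation; "force": force on the tool from outside, world axes, zero at the start; "ft_torque": the same for the moment, N m; "finger_gap": opening from 0.0 (shut) to 1.0 (fully open); "gripper_force": force on a finger pad.
Only numpy, scipy, OpenCV 4.12 (cv2) and the standard library are available. Lean on these libraries where they do the work, as an engineer would, in place of code of your own. Each camera call takes 0.05 s, during which the arm holds its last target. There are 200 camera calls.

## Working session

There is one attempt and no reset: what is moved stays moved. The work goes in short steps, Python scripts to look and compute and a shell command to move; the robot and the scene stay as the last step left them, time stands still between calls to the robot, and variables do not carry over. Pictures are saved under pics/ and viewed, at most 10 in all, crops included, and the job is handed in when it is done.

```bash
mkdir -p pics
python3 - <<'E'
from station import manip, viewer
import cv2
for n in("top","side"):
    im=viewer.snapshot(n); cv2.imwrite(f"pics/{n}0.png",im); c=viewer.calibration(n); print(n,c)
print(viewer.calibration("wrist")); s=manip.sense(); print(s)
E
```

```text
top {'fov_y': 46.06773295055047, 'cx': 321.492290973604, 'cy': 241.4392613160532, 'T': array([[ 2.33570992e-02,  9.93219915e-01, -1.13879961e-01,
         3.96776802e-01],
       [-9.99725265e-01,  2.34283353e-02, -7.12970433e-04,
        -6.93879128e-02],
       [ 1.95988148e-03,  1.13865327e-01,  9.93494261e-01,
         1.10519385e+00],
       [ 0.00000000e+00,  0.00000000e+00,  0.00000000e+00,
         1.00000000e+00]])}
side {'fov_y': 45.59648356987931, 'cx': 325.292306251176, 'cy': 238.36628542013057, 'T': array([[ 0.8139034 ,  0.38929773, -0.43128706,  0.0883563 ],
       [-0.58067501,  0.56988216, -0.58142141, -0.63526115],
       [ 0.01943677,  0.72365849,  0.68988449,  0.78221196],
       [ 0.        ,  0.        ,  0.        ,  1.        ]])}
{'fov_y': 69.64971161369282, 'cx': 319.3820985084261, 'cy': 237.8193279727034, 'tool_from_camera': array([[-4.30359432e-04,  9.58889671e-01,  2.83778811e-01,
         7.21696639e-02],
       [ 9.99999796e-01,  2.78668478e-04,  5.74909093e-04,
        -1.24846417e-04],
       [ 4.72194181e-04,  2.83779001e-01, -9.58889595e-01,
        -1.24839050e-01],
       [ 0.00000000e+00,  0.00000000e+00,  0.00000000e+00,
         1.00000000e+00]])}
{'t': 0.1, 'q': array([ 9.91520518e-01,  5.28365756e-01,  1.43378150e+00, -2.81582688e-05,
        1.18142401e+00, -1.78515473e-01]), 'qd': array([ 0.00051729, -0.00135342, -0.00427769, -0.00196958, -0.0005873 ,
        0.00066512]), 'tau': array([ 4.23594872e-05, -4.43301129e+01, -1.78585893e+01, -2.74992617e-04,
        3.87595923e-03, -2.46440010e-05]), 'tcp_pos': array([0.24346879, 0.57495709, 0.24913369]), 'tool_rot': array([ 1.99036558e-01,  9.79991566e-01, -9.23955477e-04, -3.53842993e-04]), 'force': array([ 0.30489453, -0.56603206,  0.10157726]), 'ft_torque': array([ 0.01898521, -0.04384243,  0.00195204]), 'gripper_force': 0.0, 'finger_gap': 1.0023533693558069}
```

View pics/top0.png

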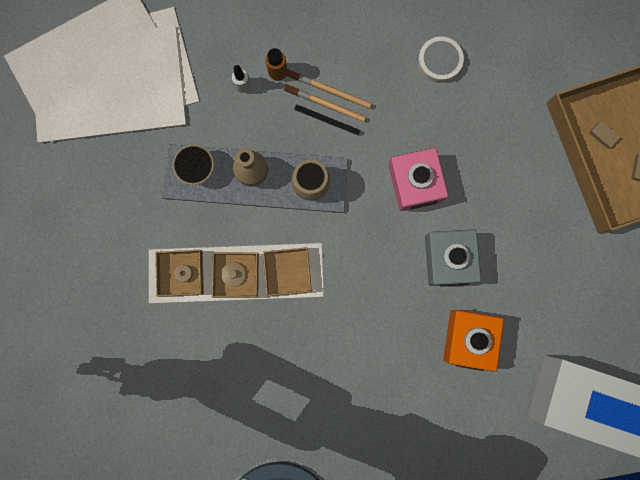

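View pics/side0.png

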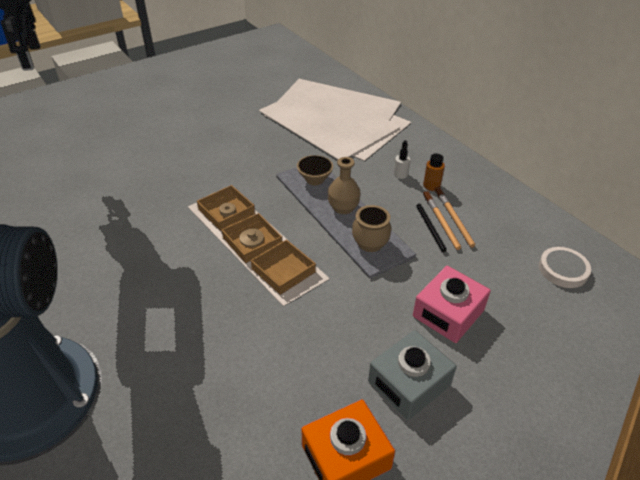

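Top view:
- **Pots:** bowl (193,165), flask (mouth 246,157), jar (311,178).
- **Trays:** whorl (180,273), lid (235,274), empty (288,272).
- **Boxes:** pink (422,175), grey (457,257), orange (479,341).

Things that could be mistaken for the targets:
- **Flask:** the jar, the bowl, and the bottles at (239,76) and (276,63).
- **Empty tray:** the whorl tray and the lid tray.
- **Grey box:** the pink and orange boxes.

I choose the flask (narrow neck, tallest), the tray at (288,272), and the grey box. I'll check these in a close crop.

```bash
cat > h.py <<'E'
import numpy as np
from station import viewer
def ray(n,u,v):
    c=viewer.calibration(n); f=240/np.tan(np.radians(c["fov_y"]/2)); T=c["T"]
    return T[:3,3], T[:3,:3]@np.array([(u-c["cx"])/f,-(v-c["cy"])/f,-1])
def atz(n,u,v,z):
    o,d=ray(n,u,v); return o+d*(z-o[2])/d[2]
def tri(a,b):
    o1,d1=ray("top",*a); o2,d2=ray("side",*b)
    s=np.linalg.lstsq(np.c_[d1,-d2],o2-o1,rcond=None)[0]
    p,q=o1+s[0]*d1,o2+s[1]*d2; return (p+q)/2, np.linalg.norm(p-q)
E
python3 - <<'E'
from h import *
import cv2
np.set_printoptions(precision=4,suppress=True)
for nm,a,b,z in(("flask",(246,157),(346,161),.128),("tray",(288,272),(283,267),.026),("btn",(457,257),(414,357),.07)):
    print(nm,tri(a,b),atz("top",*a,z),atz("side",*b,z))
t=cv2.imread("pics/top0.png")
A=cv2.resize(t[130:310,220:340],None,fx=3.3,fy=3.3,interpolation=2); B=cv2.resize(t[220:300,420:490],None,fx=5,fy=5,interpolation=2)
o=np.zeros((594,760,3),np.uint8); o[:A.shape[0],:A.shape[1]]=A; o[:B.shape[0],400:400+B.shape[1]]=B
cv2.imwrite("pics/crop1.png",o)
E
```

```text
flask (array([0.6556, 0.0685, 0.1296]), np.float64(0.0005417008631052947)) [0.6562 0.0686 0.128 ] [0.6567 0.0704 0.128 ]
tray (array([ 0.4606, -0.005 ,  0.0123]), np.float64(0.0007969524787260066)) [ 0.4602 -0.006   0.026 ] [ 0.4537 -0.016   0.026 ]
btn (array([ 0.4927, -0.3186,  0.0716]), np.float64(0.0008839607900740706)) [ 0.4925 -0.3187  0.07  ] [ 0.494  -0.3181  0.07  ]
```

View pics/crop1.png

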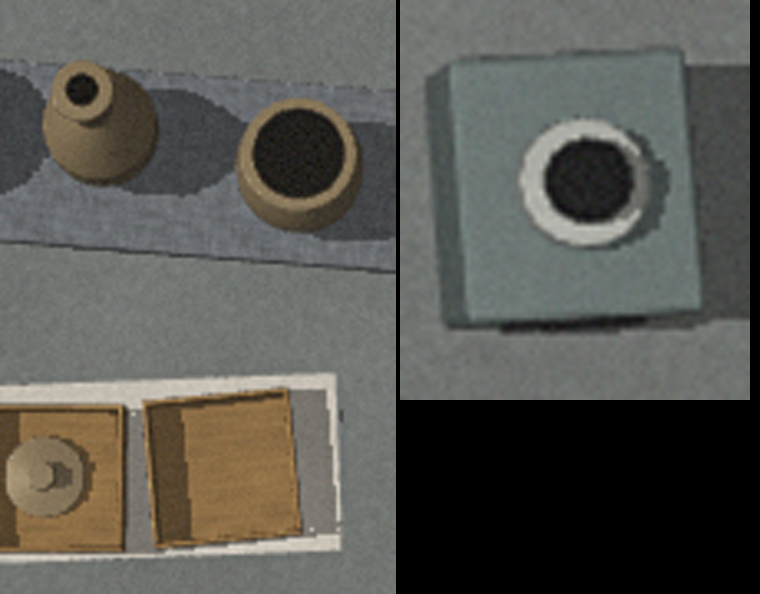

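The crop confirms the picks: narrow flask mouth at top pixel (244.8,157), empty tray rim centre (287.6,271.8), grey box button cap (457.8,255.8). The positions agree with the known heights (triangulated flask mouth z 0.130 against 0.128), and all are within reach:

| Target | x | y | z |
|---|---|---|---|
| Flask mouth | 0.6565 | 0.0705 | 0.128 |
| Empty tray rim | 0.4605 | -0.005 | 0.026 |
| Button cap top | 0.4945 | -0.320 | 0.0705 |

I'll close the fingers and move across high.

```bash
python3 -m creep '[{"slide":[-2.4,-1.27,0],"angular":[0,0,0],"claw":-1},{"slide":[-2.4,-1.27,0],"angular":[0,0,0],"claw":-1},{"slide":[-2.4,-1.27,0],"angular":[0,0,0],"claw":-1},{"slide":[-2.4,-1.27,0],"angular":[0,0,0],"claw":-1},{"slide":[-2.4,-1.27,0],"angular":[0,0,0],"claw":-1},{"slide":[-2.4,-1.27,0],"angular":[0,0,0],"claw":-1},{"slide":[-2.4,-1.27,0],"angular":[0,0,0],"claw":-1},{"slide":[-2.4,-1.27,0],"angular":[0,0,0],"claw":-1},{"slide":[-2.4,-1.27,0],"angular":[0,0,0],"claw":-1},{"slide":[-2.4,-1.27,0],"angular":[0,0,0],"claw":-1}]' 20
```

```text
t: 0.93
tcp_pos: [0.4156, 0.3636, 0.2496]
tool_rot: [0.199, 0.98, -0.0, -0.0]
force: [-0.5, -0.2, 0.7]
finger_gap: -0.0
gripper_force: 0.0
```

```bash
python3 -m creep '[{"slide":[-2.4,-1.27,0],"angular":[0,0,0],"claw":-1},{"slide":[-2.4,-1.27,0],"angular":[0,0,0],"claw":-1},{"slide":[-2.4,-1.27,0],"angular":[0,0,0],"claw":-1},{"slide":[-2.4,-1.27,0],"angular":[0,0,0],"claw":-1},{"slide":[-2.4,-1.27,0],"angular":[0,0,0],"claw":-1},{"slide":[-2.4,-1.27,0],"angular":[0,0,0],"claw":-1},{"slide":[-2.4,-1.27,0],"angular":[0,0,0],"claw":-1},{"slide":[-2.4,-1.27,0],"angular":[0,0,0],"claw":-1},{"slide":[-2.4,-1.27,0],"angular":[0,0,0],"claw":-1},{"slide":[-2.4,-1.27,0],"angular":[0,0,0],"claw":-1}]'
python3 -m creep '[{"slide":[-2.4,-1.27,0],"angular":[0,0,0],"claw":-1},{"slide":[-2.4,-1.27,0],"angular":[0,0,0],"claw":-1},{"slide":[-2,-1,0],"angular":[0,0,0],"claw":-1},{"slide":[-1,-0.5,0],"angular":[0,0,0],"claw":-1},{"slide":[0,0,0],"angular":[0,0,0],"claw":-1},{"slide":[0,0,0],"angular":[0,0,0],"claw":-1},{"slide":[0,0,0],"angular":[0,0,0],"claw":-1}]'
cat > plan.py <<'E'
import sys; from station import manip
from scipy.spatial.transform import Rotation as R
import numpy as np
s=manip.sense(); d=np.array(eval(sys.argv[1]))-s["tcp_pos"]
print("t",s["t"],"tcp",s["tcp_pos"].round(4),"F",s["force"].round(1),"slide cm",(R.from_quat(s["tool_rot"]).inv().apply(d)*100).round(2))
E
python3 plan.py '[.6565,.0705,.159]'
python3 - <<'E'
from station import manip,viewer
import cv2
cv2.imwrite("pics/w1.png",viewer.snapshot("wrist"))
E
```

```text
t: 1.77
tcp_pos: [0.587, 0.1531, 0.2495]
tool_rot: [0.199, 0.98, -0.0, -0.001]
force: [-0.0, -0.1, -0.1]
finger_gap: -0.005
gripper_force: 0.0
t: 2.35
tcp_pos: [0.6415, 0.0878, 0.2496]
tool_rot: [0.199, 0.98, 0.0, -0.001]
force: [-0.5, 0.5, 0.3]
finger_gap: 0.0
gripper_force: 0.0
t 2.35 tcp [0.6415 0.0878 0.2496] F [-0.5  0.5  0.3] slide cm [-2.08 -1.01  9.06]
```

View pics/w1.png

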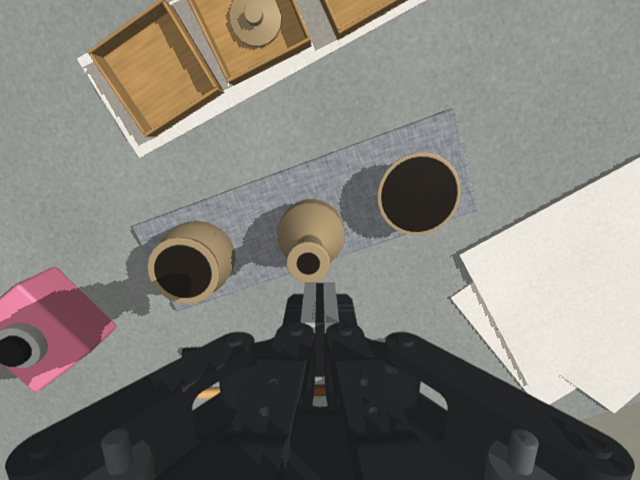

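The wrist view shows the closed fingers at (320,290), the flask mouth just ahead at (307,264) and the empty tray at (155,68). I'll cross-check both positions from this view.

```bash
python3 - <<'E'
from h import *
from station import manip
from scipy.spatial.transform import Rotation as R
s=manip.sense(); c=viewer.calibration("wrist"); f=240/np.tan(np.radians(c["fov_y"]/2)); C=c["tool_from_camera"]; W=R.from_quat(s["tool_rot"])
for (u,v,z) in((307,262,.128),(155,68,.026)):
    o=s["tcp_pos"]+W.apply(C[:3,3]); d=W.apply(C[:3,:3]@np.array([(u-c["cx"])/f,-(v-c["cy"])/f,-1])); print((o+d*(z-o[2])/d[2]).round(4))
for a,z in(((244.8,157),.128),((287.6,271.8),.026),((457.8,255.8),.0705)): print(atz("top",*a,z).round(4))
E
python3 -m creep '[{"slide":[-1,-0.5,0],"angular":[0,0,0],"claw":-1},{"slide":[-1.1,-0.5,0],"angular":[0,0,0],"claw":-1},{"slide":[0,0,1],"angular":[0,0,0],"claw":-1},{"slide":[0,0,1],"angular":[0,0,0],"claw":-1},{"slide":[0,0,1],"angular":[0,0,0],"claw":-1},{"slide":[0,0,1],"angular":[0,0,0],"claw":-1},{"slide":[0,0,0.5],"angular":[0,0,0],"claw":-1},{"slide":[0,0,0],"angular":[0,0,0],"claw":-1},{"slide":[0,0,0],"angular":[0,0,0],"claw":-1}]'
python3 plan.py '[.6565,.0705,.159]'
```

```text
[0.6559 0.0714 0.128 ]
[ 4.605e-01 -2.000e-04  2.600e-02]
[0.6562 0.0707 0.128 ]
[ 0.4605 -0.0052  0.026 ]
[ 0.4947 -0.3201  0.0705]
t: 3.15
tcp_pos: [0.6578, 0.0695, 0.2042]
tool_rot: [0.199, 0.98, -0.0, -0.001]
force: [0.1, 0.5, 0.7]
finger_gap: -0.003
gripper_force: 0.0
t 3.15 tcp [0.6578 0.0695 0.2042] F [0.1 0.5 0.7] slide cm [0.15 0.05 4.52]
```

Three views agree to about 1 mm. I'll trim and lower to about 12 mm above the mouth.

```bash
python3 -m creep '[{"slide":[0.2,0.1,0],"angular":[0,0,0],"claw":-1},{"slide":[0,0,1],"angular":[0,0,0],"claw":-1},{"slide":[0,0,1],"angular":[0,0,0],"claw":-1},{"slide":[0,0,1],"angular":[0,0,0],"claw":-1},{"slide":[0,0,0.8],"angular":[0,0,0],"claw":-1},{"slide":[0,0,0.5],"angular":[0,0,0],"claw":-1},{"slide":[0,0,0.2],"angular":[0,0,0],"claw":-1},{"slide":[0,0,0],"angular":[0,0,0],"claw":-1},{"slide":[0,0,0],"angular":[0,0,0],"claw":-1},{"slide":[0,0,0],"angular":[0,0,0],"claw":-1}]'
python3 plan.py '[.656,.071,.159]'
python3 - <<'E'
from station import viewer
import cv2
cv2.imwrite("pics/s2.png",cv2.resize(viewer.snapshot("side")[80:260,250:450],None,fx=3,fy=3,interpolation=2))
E
```

```text
t: 3.98
tcp_pos: [0.6571, 0.0709, 0.1605]
tool_rot: [0.199, 0.98, 0.0, 0.001]
force: [-0.1, 0.0, -0.4]
finger_gap: 0.001
gripper_force: 0.0
t 3.9833 tcp [0.6571 0.0709 0.1605] F [-0.1  0.  -0.4] slide cm [ 0.11 -0.04  0.15]
```

View pics/s2.png

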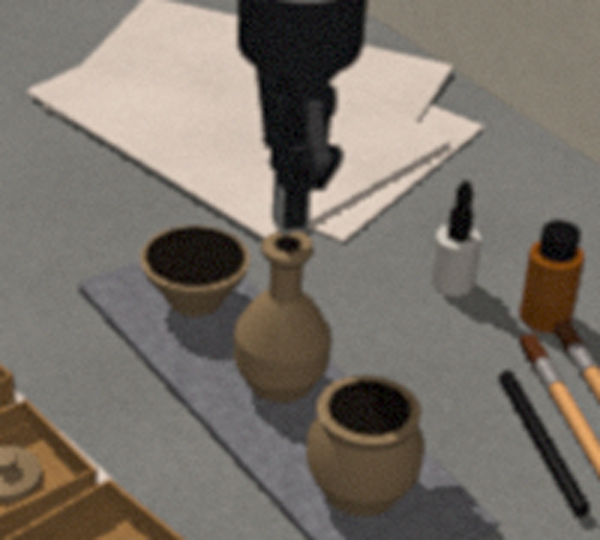

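The side crop shows the fingertips at (292,228), centred over the open mouth at (290,243), with a gap of about 12 mm. I'll hold for more than 2 s.

```bash
python3 -m creep '[{"slide":[0.1,0,0.1],"angular":[0,0,0],"claw":-1},{"slide":[0,0,0],"angular":[0,0,0],"claw":-1},{"slide":[0,0,0],"angular":[0,0,0],"claw":-1},{"slide":[0,0,0],"angular":[0,0,0],"claw":-1},{"slide":[0,0,0],"angular":[0,0,0],"claw":-1},{"slide":[0,0,0],"angular":[0,0,0],"claw":-1},{"slide":[0,0,0],"angular":[0,0,0],"claw":-1},{"slide":[0,0,0],"angular":[0,0,0],"claw":-1},{"slide":[0,0,0],"angular":[0,0,0],"claw":-1},{"slide":[0,0,0],"angular":[0,0,0],"claw":-1}]'
python3 -m creep '[{"slide":[0,0,0],"angular":[0,0,0],"claw":-1},{"slide":[0,0,0],"angular":[0,0,0],"claw":-1},{"slide":[0,0,0],"angular":[0,0,0],"claw":-1},{"slide":[0,0,0],"angular":[0,0,0],"claw":-1},{"slide":[0,0,0],"angular":[0,0,0],"claw":-1},{"slide":[0,0,0],"angular":[0,0,0],"claw":-1},{"slide":[0,0,0],"angular":[0,0,0],"claw":-1},{"slide":[0,0,0],"angular":[0,0,0],"claw":-1},{"slide":[0,0,0],"angular":[0,0,0],"claw":-1},{"slide":[0,0,0],"angular":[0,0,0],"claw":-1}]' >/dev/null
python3 -m creep '[{"slide":[0,0,0],"angular":[0,0,0],"claw":-1},{"slide":[0,0,0],"angular":[0,0,0],"claw":-1},{"slide":[0,0,0],"angular":[0,0,0],"claw":-1},{"slide":[0,0,0],"angular":[0,0,0],"claw":-1},{"slide":[0,0,0],"angular":[0,0,0],"claw":-1},{"slide":[0,0,0],"angular":[0,0,0],"claw":-1},{"slide":[0,0,0],"angular":[0,0,0],"claw":-1},{"slide":[0,0,0],"angular":[0,0,0],"claw":-1},{"slide":[0,0,0],"angular":[0,0,0],"claw":-1},{"slide":[0,0,0],"angular":[0,0,0],"claw":-1}]'
python3 -m creep '[{"slide":[0,0,0],"angular":[0,0,0],"claw":-1},{"slide":[0,0,0],"angular":[0,0,0],"claw":-1},{"slide":[0,0,-1],"angular":[0,0,0],"claw":-1},{"slide":[0,0,-1.5],"angular":[0,0,0],"claw":-1},{"slide":[0,0,-2],"angular":[0,0,0],"claw":-1},{"slide":[0,0,-2],"angular":[0,0,0],"claw":-1},{"slide":[0,0,-2],"angular":[0,0,0],"claw":-1},{"slide":[0,0,-0.5],"angular":[0,0,0],"claw":-1},{"slide":[0,0,0],"angular":[0,0,0],"claw":-1},{"slide":[0,0,0],"angular":[0,0,0],"claw":-1}]'
python3 plan.py '[.4605,-.005,.25]'
```

```text
t: 4.87
tcp_pos: [0.6558, 0.0714, 0.159]
tool_rot: [0.199, 0.98, -0.0, -0.0]
force: [0.6, -0.0, 0.1]
finger_gap: 0.0
gripper_force: 0.0
t: 6.53
tcp_pos: [0.6558, 0.0714, 0.159]
tool_rot: [0.199, 0.98, -0.0, 0.0]
force: [0.3, 0.1, 0.3]
finger_gap: 0.0
gripper_force: 0.0
t: 7.37
tcp_pos: [0.6555, 0.0714, 0.2489]
tool_rot: [0.199, 0.98, -0.0, -0.0]
force: [0.8, 0.1, -0.2]
finger_gap: 0.0
gripper_force: 0.0
t 7.3667 tcp [0.6555 0.0714 0.2489] F [ 0.8  0.1 -0.2] slide cm [ 14.97 -14.64  -0.1 ]
```

```bash
python3 -m creep '[{"slide":[1.5,-1.46,0],"angular":[0,0,0],"claw":-1},{"slide":[1.5,-1.46,0],"angular":[0,0,0],"claw":-1},{"slide":[1.5,-1.46,0],"angular":[0,0,0],"claw":-1},{"slide":[1.5,-1.46,0],"angular":[0,0,0],"claw":-1},{"slide":[1.5,-1.46,0],"angular":[0,0,0],"claw":-1},{"slide":[1.5,-1.46,0],"angular":[0,0,0],"claw":-1},{"slide":[1.5,-1.46,0],"angular":[0,0,0],"claw":-1},{"slide":[1.5,-1.46,0],"angular":[0,0,0],"claw":-1},{"slide":[1.5,-1.46,0],"angular":[0,0,0],"claw":-1},{"slide":[1.5,-1.46,0],"angular":[0,0,0],"claw":-1}]'
python3 -m creep '[{"slide":[0,0,0],"angular":[0,0,0],"claw":-1},{"slide":[0,0,2.5],"angular":[0,0,0],"claw":-1},{"slide":[0,0,2.5],"angular":[0,0,0],"claw":-1},{"slide":[0,0,2.5],"angular":[0,0,0],"claw":-1},{"slide":[0,0,2.5],"angular":[0,0,0],"claw":-1},{"slide":[0,0,1.5],"angular":[0,0,0],"claw":-1},{"slide":[0,0,0.5],"angular":[0,0,0],"claw":-1},{"slide":[0,0,0],"angular":[0,0,0],"claw":-1},{"slide":[0,0,0],"angular":[0,0,0],"claw":-1}]'
python3 plan.py '[.4605,-.005,.058]'
python3 - <<'E'
from station import viewer
import cv2
cv2.imwrite("pics/w3.png",viewer.snapshot("wrist"))
E
```

```text
t: 8.2
tcp_pos: [0.4586, -0.0045, 0.2476]
tool_rot: [0.199, 0.98, 0.0, -0.002]
force: [0.1, -0.8, 0.9]
finger_gap: -0.001
gripper_force: 0.0
t: 8.95
tcp_pos: [0.4611, -0.0045, 0.1288]
tool_rot: [0.199, 0.98, 0.0, -0.0]
force: [-0.2, -0.5, -0.0]
finger_gap: -0.004
gripper_force: 0.0
t 8.95 tcp [ 0.4611 -0.0045  0.1288] F [-0.2 -0.5 -0. ] slide cm [ 0.03 -0.07  7.08]
```

View pics/w3.png

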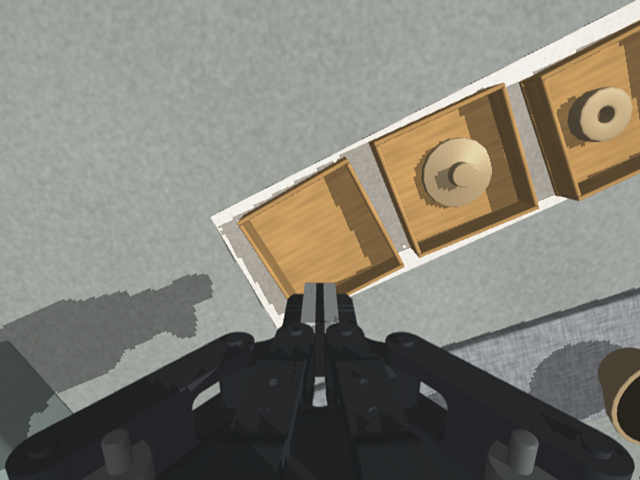

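The empty tray is below the fingers, with rim corners at (240,220), (346,160) and (402,264), so its diagonal centre is near (321,242). The lid and whorl trays are to the right. I'll check the centre, descend and hold.

```bash
python3 - <<'E'
from h import *
from station import manip
from scipy.spatial.transform import Rotation as R
s=manip.sense(); c=viewer.calibration("wrist"); f=240/np.tan(np.radians(c["fov_y"]/2)); C=c["tool_from_camera"]; W=R.from_quat(s["tool_rot"])
P=[]
for (u,v) in((240,220),(346,160),(402,264)):
    o=s["tcp_pos"]+W.apply(C[:3,3]); d=W.apply(C[:3,:3]@np.array([(u-c["cx"])/f,-(v-c["cy"])/f,-1])); P.append(o+d*(.026-o[2])/d[2])
P=np.array(P); print(P.round(4),"centre",((P[0]+P[2])/2).round(4),"sides",np.linalg.norm(np.diff(P,axis=0),axis=1).round(4))
E
python3 -m creep '[{"slide":[0,0,1],"angular":[0,0,0],"claw":-1},{"slide":[0,0,1.5],"angular":[0,0,0],"claw":-1},{"slide":[0,0,1.5],"angular":[0,0,0],"claw":-1},{"slide":[0,0,1.5],"angular":[0,0,0],"claw":-1},{"slide":[0,0,0],"angular":[0,0,0],"claw":-1},{"slide":[0,0,0],"angular":[0,0,0],"claw":-1}]'
```

```text
[[ 0.4245 -0.0477  0.026 ]
 [ 0.4155  0.0333  0.026 ]
 [ 0.4977  0.0431  0.026 ]] centre [ 0.4611 -0.0023  0.026 ] sides [0.0815 0.0827]
t: 9.5
tcp_pos: [0.4611, -0.0046, 0.0745]
tool_rot: [0.199, 0.98, -0.0, 0.0]
force: [-0.8, 0.4, 0.2]
finger_gap: -0.002
gripper_force: 0.0
```

The sides measure about 82 mm, close to the given 86, and the centre agrees within 2 mm. I'll go down the last 1.6 cm, hold, then rise.

```bash
python3 -m creep '[{"slide":[0,0,1],"angular":[0,0,0],"claw":-1},{"slide":[0,0,0.6],"angular":[0,0,0],"claw":-1},{"slide":[0,0,0],"angular":[0,0,0],"claw":-1},{"slide":[0,0,0],"angular":[0,0,0],"claw":-1},{"slide":[0,0,0],"angular":[0,0,0],"claw":-1},{"slide":[0,0,0],"angular":[0,0,0],"claw":-1},{"slide":[0,0,0],"angular":[0,0,0],"claw":-1},{"slide":[0,0,0],"angular":[0,0,0],"claw":-1},{"slide":[0,0,0],"angular":[0,0,0],"claw":-1},{"slide":[0,0,0],"angular":[0,0,0],"claw":-1}]'
python3 -m creep '[{"slide":[0,0,0],"angular":[0,0,0],"claw":-1},{"slide":[0,0,0],"angular":[0,0,0],"claw":-1},{"slide":[0,0,0],"angular":[0,0,0],"claw":-1},{"slide":[0,0,0],"angular":[0,0,0],"claw":-1},{"slide":[0,0,0],"angular":[0,0,0],"claw":-1},{"slide":[0,0,0],"angular":[0,0,0],"claw":-1},{"slide":[0,0,0],"angular":[0,0,0],"claw":-1},{"slide":[0,0,0],"angular":[0,0,0],"claw":-1},{"slide":[0,0,0],"angular":[0,0,0],"claw":-1},{"slide":[0,0,0],"angular":[0,0,0],"claw":-1}]' >/dev/null
python3 -m creep '[{"slide":[0,0,0],"angular":[0,0,0],"claw":-1},{"slide":[0,0,0],"angular":[0,0,0],"claw":-1},{"slide":[0,0,0],"angular":[0,0,0],"claw":-1},{"slide":[0,0,0],"angular":[0,0,0],"claw":-1},{"slide":[0,0,0],"angular":[0,0,0],"claw":-1},{"slide":[0,0,0],"angular":[0,0,0],"claw":-1},{"slide":[0,0,0],"angular":[0,0,0],"claw":-1},{"slide":[0,0,0],"angular":[0,0,0],"claw":-1},{"slide":[0,0,0],"angular":[0,0,0],"claw":-1},{"slide":[0,0,0],"angular":[0,0,0],"claw":-1}]'
python3 -m creep '[{"slide":[0,0,0],"angular":[0,0,0],"claw":-1},{"slide":[0,0,0],"angular":[0,0,0],"claw":-1},{"slide":[0,0,-1],"angular":[0,0,0],"claw":-1},{"slide":[0,0,-2],"angular":[0,0,0],"claw":-1},{"slide":[0,0,-2.5],"angular":[0,0,0],"claw":-1},{"slide":[0,0,-2.5],"angular":[0,0,0],"claw":-1},{"slide":[0,0,-2],"angular":[0,0,0],"claw":-1},{"slide":[0,0,-1],"angular":[0,0,0],"claw":-1},{"slide":[0,0,0],"angular":[0,0,0],"claw":-1},{"slide":[0,0,0],"angular":[0,0,0],"claw":-1}]'
python3 plan.py '[.4945,-.32,.17]'
```

```text
t: 10.33
tcp_pos: [0.4607, -0.0045, 0.0581]
tool_rot: [0.199, 0.98, -0.0, 0.0]
force: [0.4, -0.1, -0.3]
finger_gap: -0.0
gripper_force: 0.0
t: 12.0
tcp_pos: [0.4607, -0.0045, 0.058]
tool_rot: [0.199, 0.98, -0.0, 0.0]
force: [-0.1, -0.5, 0.3]
finger_gap: 0.003
gripper_force: 0.0
t: 12.83
tcp_pos: [0.4608, -0.0045, 0.1684]
tool_rot: [0.199, 0.98, -0.0, 0.001]
force: [-0.6, -0.3, -0.0]
finger_gap: -0.003
gripper_force: 0.0
t 12.8333 tcp [ 0.4608 -0.0045  0.1684] F [-0.6 -0.3 -0. ] slide cm [-15.41 -27.73  -0.15]
```

```bash
python3 -m creep '[{"slide":[-1.28,-2.31,0],"angular":[0,0,0],"claw":-1},{"slide":[-1.28,-2.31,0],"angular":[0,0,0],"claw":-1},{"slide":[-1.28,-2.31,0],"angular":[0,0,0],"claw":-1},{"slide":[-1.28,-2.31,0],"angular":[0,0,0],"claw":-1},{"slide":[-1.28,-2.31,0],"angular":[0,0,0],"claw":-1},{"slide":[-1.28,-2.31,0],"angular":[0,0,0],"claw":-1},{"slide":[-1.28,-2.31,0],"angular":[0,0,0],"claw":-1},{"slide":[-1.28,-2.31,0],"angular":[0,0,0],"claw":-1},{"slide":[-1.28,-2.31,0],"angular":[0,0,0],"claw":-1},{"slide":[-1.28,-2.31,0],"angular":[0,0,0],"claw":-1}]'
python3 -m creep '[{"slide":[-1.28,-2.31,0],"angular":[0,0,0],"claw":-1},{"slide":[-1.28,-2.31,0],"angular":[0,0,0],"claw":-1},{"slide":[0,0,0],"angular":[0,0,0],"claw":-1},{"slide":[0,0,1.5],"angular":[0,0,0],"claw":-1},{"slide":[0,0,1.5],"angular":[0,0,0],"claw":-1},{"slide":[0,0,1.5],"angular":[0,0,0],"claw":-1},{"slide":[0,0,1],"angular":[0,0,0],"claw":-1},{"slide":[0,0,0],"angular":[0,0,0],"claw":-1},{"slide":[0,0,0],"angular":[0,0,0],"claw":-1}]'
python3 plan.py '[.4945,-.32,.0895]'
python3 - <<'E'
from station import viewer
import cv2
cv2.imwrite("pics/s4.png",cv2.resize(viewer.snapshot("side")[270:430,340:490],None,fx=3.5,fy=3.5,interpolation=2))
E
```

```text
t: 13.67
tcp_pos: [0.4876, -0.2679, 0.1661]
tool_rot: [0.199, 0.98, 0.001, -0.002]
force: [0.0, 0.8, -0.2]
finger_gap: 0.004
gripper_force: 0.0
t: 14.42
tcp_pos: [0.4934, -0.3188, 0.1118]
tool_rot: [0.199, 0.98, 0.001, -0.001]
force: [-0.3, -0.8, -0.1]
finger_gap: -0.001
gripper_force: 0.0
t 14.4167 tcp [ 0.4934 -0.3188  0.1118] F [-0.3 -0.8 -0.1] slide cm [-0.15 -0.07  2.22]
```

View pics/s4.png

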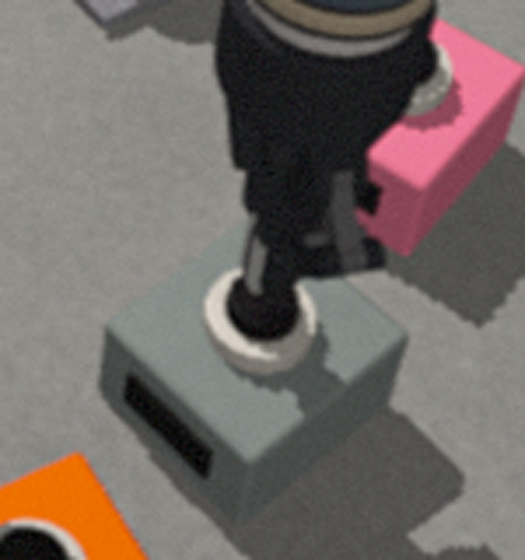

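The fingertips are over the grey box's black button at crop (263,300). I'll lower in small steps and watch the force.

```bash
python3 -m creep '[{"slide":[-0.1,-0.1,0.5],"angular":[0,0,0],"claw":-1},{"slide":[0,0,0.7],"angular":[0,0,0],"claw":-1},{"slide":[0,0,0.5],"angular":[0,0,0],"claw":-1},{"slide":[0,0,0.3],"angular":[0,0,0],"claw":-1},{"slide":[0,0,0.2],"angular":[0,0,0],"claw":-1},{"slide":[0,0,0.1],"angular":[0,0,0],"claw":-1},{"slide":[0,0,0.1],"angular":[0,0,0],"claw":-1},{"slide":[0,0,0],"angular":[0,0,0],"claw":-1},{"slide":[0,0,0],"angular":[0,0,0],"claw":-1}]'
python3 -m creep '[{"slide":[0,0,0.1],"angular":[0,0,0],"claw":-1},{"slide":[0,0,0.1],"angular":[0,0,0],"claw":-1},{"slide":[0,0,0],"angular":[0,0,0],"claw":-1},{"slide":[0,0,0],"angular":[0,0,0],"claw":-1}]'
```

```text
t: 15.22
tcp_pos: [0.4947, -0.3211, 0.0898]
tool_rot: [0.199, 0.98, -0.0, 0.0]
force: [-0.1, 0.3, 6.7]
finger_gap: 0.001
gripper_force: 2.8
t: 15.55
tcp_pos: [0.4947, -0.3212, 0.0896]
tool_rot: [0.199, 0.98, -0.0, 0.001]
force: [-3.5, 1.6, 16.1]
finger_gap: -0.0
gripper_force: 8.2
```

Force rose from 6.7 to 16.1 N with no further travel, so something has bottomed out. I'll read force against height while lifting, to confirm it was the cap's full stroke.

```bash
python3 -m creep '[{"slide":[0,0,-0.4],"angular":[0,0,0],"claw":-1},{"slide":[0,0,0],"angular":[0,0,0],"claw":-1},{"slide":[0,0,0],"angular":[0,0,0],"claw":-1}]' | grep -E "tcp|^force"
python3 -m creep '[{"slide":[0,0,-0.2],"angular":[0,0,0],"claw":-1},{"slide":[0,0,0],"angular":[0,0,0],"claw":-1},{"slide":[0,0,0],"angular":[0,0,0],"claw":-1}]' | grep -E "tcp|^force"
python3 -m creep '[{"slide":[0,0,-0.2],"angular":[0,0,0],"claw":-1},{"slide":[0,0,0],"angular":[0,0,0],"claw":-1},{"slide":[0,0,0],"angular":[0,0,0],"claw":-1}]' | grep -E "tcp|^force"
python3 -m creep '[{"slide":[0,0,-0.2],"angular":[0,0,0],"claw":-1},{"slide":[0,0,0],"angular":[0,0,0],"claw":-1},{"slide":[0,0,0],"angular":[0,0,0],"claw":-1}]' | grep -E "tcp|^force"
```

```text
tcp_pos: [0.4947, -0.3212, 0.0917]
force: [-0.2, 0.4, 3.9]
tcp_pos: [0.4947, -0.3212, 0.093]
force: [-0.2, -0.1, 2.7]
tcp_pos: [0.4947, -0.3212, 0.0949]
force: [0.8, -1.0, 2.3]
tcp_pos: [0.4939, -0.3205, 0.0966]
force: [-0.0, 0.4, 0.9]
```

The force falls off like a spring over about 6 mm (from about 5 N at z 0.0897 to zero near 0.096), then a hard stop below that. So the cap was fully down and has sprung back. Now I'll move clear and look once more.

```bash
python3 -m creep '[{"slide":[0,0,-1],"angular":[0,0,0],"claw":-1},{"slide":[0,0,-2],"angular":[0,0,0],"claw":-1},{"slide":[0,0,-3],"angular":[0,0,0],"claw":-1},{"slide":[0,0,-3],"angular":[0,0,0],"claw":-1},{"slide":[0,0,-3],"angular":[0,0,0],"claw":-1},{"slide":[0,0,-2],"angular":[0,0,0],"claw":-1},{"slide":[0,0,-1],"angular":[0,0,0],"claw":-1},{"slide":[0,0,0],"angular":[0,0,0],"claw":-1},{"slide":[0,0,0],"angular":[0,0,0],"claw":-1},{"slide":[0,0,0],"angular":[0,0,0],"claw":-1}]'
python3 - <<'E'
from station import viewer
import cv2
cv2.imwrite("pics/s5.png",viewer.snapshot("side"))
E
```

```text
t: 17.38
tcp_pos: [0.4936, -0.3202, 0.2454]
tool_rot: [0.199, 0.98, 0.001, -0.001]
force: [-0.3, 1.1, 0.4]
finger_gap: -0.0
gripper_force: 0.0
```

View pics/s5.png

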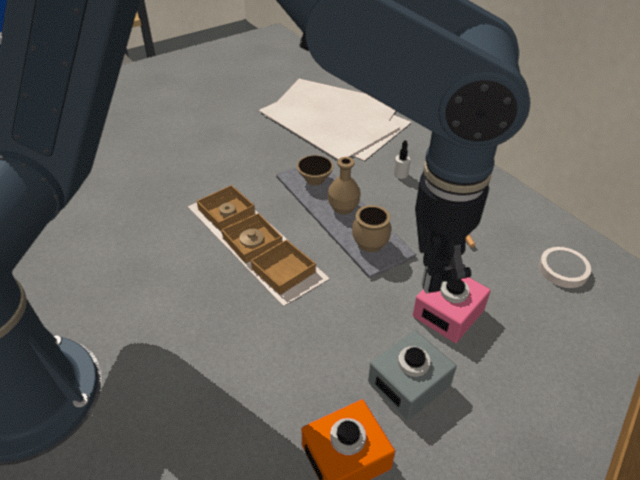

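The gripper is high and clear of the button at (414,357), and the cap is up. The pots, finds and trays are where they started, with the flask mouth still at (346,161). Handing in.

```bash
python3 -c "from station import ticket; print(ticket.sign_off())"
```

```text
the job is handed in; nothing more can be done
None
```

I pointed about 12 mm above the flask's mouth and then about 13 mm above the middle of the empty tray, each for over two seconds. I then pressed the grey box's button fully down, let it spring back, moved clear without moving any pot, find or tray, and handed the job in at about 17.5 s.

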